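Fold the flap of a recipe-card box and tuck it under its lip

TASK

The recipe-card box on the worktop stands open. With closed fingertips push its hinged flap over until it lies flat on the box, then push it along by its finger ridge so that its free edge goes fully beneath the metal lip at the box's end, and leave it tucked there, staying shut by itself. Only push: do not grasp, reach under or pinch the flap or lift the box, keep the box standing where it is, and leave the things around it alone.

Things in the scene. Friction and masses are not known exactly. Their poses are not given: they have to be found in the camera images.
- card_box: Open wooden recipe-card box, loose, 1.2 kg, 163 (x) x 138 (y) x 60 (z) mm. Origin under its middle on the worktop; own +x runs from hinge to metal lip, +y along the hinge, +z up; +x points to the robot's right, within 30 degrees. Hinge axis at x = -66 mm + hinge_pin, z = 52 mm. Walls end at z = 49.5 mm; hinge brackets outside them reach 67 mm.
- lip (a point): Middle of the lower free edge of the fixed steel lip at the box's +x end (box frame x = 64, y = 0, z = 57.5 mm); axes as the box's. The lip is 3 mm thick (z = 57.5 to 60.5), 130 mm long (y), roofs x = 64 to 83 mm; the wall below it starts at x = 77 mm. The flat flap passes under it with 3.5 mm to spare.
- flap_panel (a joint): Angle of the flap about its hinge: 0 = flat on the box (a stop), 1.57 = upright, up to 2.0 = leaning back, open; starts at 1.5 to 1.95. A soft spring (0.04 N m/rad about 1.75 rad, friction 0.012 N m) swings it open again whenever it is neither held down nor tucked; folding takes about 1 N.
- hinge_pin (a joint): Slide of the hinge pin, and the flap with it, toward the lip: 0 = fully back, 0.019 m = fully forward; starts at 0 to 0.002. 2.5 N friction, no spring: stays where left. At 0 the flat flap's edge stops 9 mm short of the lip; above 0.009 a raised flap would come down on top of the lip. At 0.019, flat, the edge is 10 mm beneath the lip.
- flap_edge (a point): Middle of the free edge of the flap, a wooden panel 4 mm thick and 118 mm wide (y); 121 mm from the hinge axis, at mid-thickness. Axes as the flap's: x from hinge to edge, y along the hinge, z out of its outer face (up when flat, away from the lip when upright). The outer face is at z = 54 mm when flat.
- ridge (a point): Middle of the foot of the finger ridge on the flap's outer face, on its hinge side, 92 mm from the hinge axis. The ridge is a low rounded wooden bar 8 mm thick (x), 90 mm long (y), 7 mm high, to be pushed toward the lip with a fingertip that rests on the flap behind it. Axes as flap_edge.
- lining: Thin cork lining (93 x 98 x 2 mm) on the flap's inner face, set in 12 mm from the free edge and 10 mm from the sides; not to be touched. Origin on the hinge axis.
- pepper_jar: Loose spice jar with a dark lid, 44 mm across, 105 mm high, just beyond the lip end of the box; origin under its middle. Leave alone.
- peeler: Loose black-handled peeler, 170 x 25 x 18 mm, lying alongside the box on the side away from the robot. Leave alone.
- round_jar: Loose storage jar with yellow lid, 84 mm across, 142 mm high, at the back. Leave alone.
- wood_mill: Loose wooden pepper mill, 58 mm across, 170 mm high, at the back. Leave alone.
- spice_jar: Loose spice jar with a dark lid, 41 mm across, 105 mm high, at the back. Leave alone.
- canister: Loose blue canister with wooden lid, 87 mm square, 115 mm high, at the back. Leave alone.

How it is judged:
On the way:
1. the flap is folded over, down onto the box, before it has slid under the lip (value of joint flap_panel below 0.2 rad and value of joint hinge_pin below 0.012 m).
At the end, for the whole second after the job is handed in: The flap lies flat (within 0.06 rad) with its free edge at least 4.5 mm beneath the lip (slid forward more than 13 mm of its 19), stays so untouched, and the box stands level, at rest, within 30 mm of its start (value of joint flap_panel below 0.06 rad and value of joint hinge_pin above 0.013 m and x of flap_edge in the frame of lip above 0.0045 m and z of flap_edge in the frame of lip below 0 m and linear speed of card_box below 0.01 m/s and angle between card_box's own z axis and vertical below 0.03 rad and distance of card_box from where it was at the start of the episode below 0.03 m).
It fails at once if the box is lifted or tipped (height (world z) of card_box above 0.012 m or angle between card_box's own z axis and vertical above 0.12 rad).
It fails at once if the box is pushed more than 50 mm from its place (distance of card_box from where it was at the start of the episode above 0.05 m).
It fails at once if the flap is pinched or reached under (its lining is pressed with more than 3 N by the fingers) (contact force between the fingers and lining above 3 N).
It fails at once if a thing standing around is lifted or moved more than 30 mm, or a standing one is knocked over (distance of any of pepper_jar, peeler, round_jar, wood_mill, spice_jar, canister from where it was at the start of the episode above 0.03 m or angle between any of pepper_jar, round_jar, wood_mill, spice_jar, canister's own z axis and vertical above 0.5 rad).
It also fails if it takes over 38 s, if anything falls off the work surface, if the arm or the gripper's body presses on something with over 40 N, if the wrist force passes 120 N, or if a joint passes its speed limit or range.

ROBOT

A 6-joint arm with a two-finger parallel gripper is mounted at the origin on a cart in front of the work surface, level with it; the furniture and walls round the work are solid. World frame = base frame: x ahead of the robot, y to its left, z up, the work surface at z = 0. Lengths are in m, angles in rad, forces in N, time in s.
With the tool pointing down it reaches from about 0.35 to 0.8 m from the base axis. Payload 7.3 kg.
Tool frame: the origin (TCP) lies between the finger pads; the fingertips stand 11 mm ahead of it and the grasp point (between the pads) lies 8 mm behind it; z points along the fingers, y is the line along which they close (so a half turn about z gives the same grasp; the last joint's range is limited). The gripper opens to 85 mm and grips with 20 to 120 N. Pads are 22 mm wide; open, the fingers measure 114 mm over their backs; the gripper's body (76 mm by 85 mm) begins 54 mm behind the grasp point. The pads swing forward as they close: fully open they stand 13 mm farther back than shut.
Start: joints at [0.956, 0.342, 1.524, -0, 1.275, -0.146], TCP at [0.237, 0.468, 0.242] pointing down, gripper open.
Joint ranges: [-2.53, 2.53], [-0.77, 2.02], [0.04, 2.7], [-1, 4.14], [0.28, 2.66], [-3.11, 3.11]. Speed limits (rad/s): [2.57, 2.57, 3.14, 3.14, 3.14, 3.14].

INTERFACE

Orientations are given as a rotation vector (axis times angle).
In Python, from station import env gives the robot as it stands.
- The arm moves only by the tool carry_out, never from a script. Its argument "moves" is a list of rows, each an object of numbers: "tx", "ty", "tz": the shift along the tool's x, y, z each as a share of 150 mm, from -1 to 1; "wx", "wy", "wz": the turn, a rotation vector about the tool's x, y, z each as a share of 90 degrees, from -1 to 1; "jaw": the opening, from -1 (shut) to 1 (fully open). A call has 1 to 5 rows; each row is the pose to reach, as a shift and turn from the pose commanded when the call began, along the tool's axes at that moment; what a row does not reach only later rows make up. A row lasts 1/12 s, in which the tool goes at most 41.7 mm and 7.16 degrees, less where a joint would pass 70% of its speed; a pose out of reach is approached as far as the arm can. A call with a number of a shift or a turn outside -1 to 1 is refused whole. A call with a gripper value outside its range is refused whole. The fingers move at their own pace and stop on an object; "force" is the grip in N (left out, the last holds). Time passes only in rows, so rows that repeat a pose let the fingers close. It gives the time, the measured TCP pose, the force, the opening and the grip force at its end, in the units of the state.
- env.sense(): the state, without advancing time (a new reading comes with each control period).
- env.get_image(name): name is "side" or "top" or "wrist"; returns the picture (420x560x3 uint8, red, green, blue); there is no depth.
- env.camera_model(name): a dict with "fx", "fy", "cx", "cy" (pixels), "k1" (the pictures are not rectified: a ray, as slopes to the right and down, at radius r is drawn at 1 + k1 r^2 times it, then the intrinsics apply), "pose" (4x4, takes a point from camera to world coordinates); the wrist camera has in their place "hand_eye" (4x4, takes a point from camera to tool coordinates, whose origin is the TCP and whose axes are the flange's). Camera axes: x right, y down, z forward; pixel columns grow to the right and rows downward; lengths in m; the calibration is good to about 2 mm. A picture is of the moment at which its call begins: read the wrist's pose just before it. camera_model takes no time and is no camera call.
- env.finish_job(): hands the job in; it is judged then, once.
The state is a dict: "clock": time; "joints": joint angles; "qd": joint speeds; "tau": joint torques, N m; "eef_pos": TCP position; "tool_rot": TCP orientation; "ft_force": force on the tool from outside, world axes, zero at the start; "wrist_torque": the same for the moment, N m; "gripper_width": finger opening in m; "finger_force": force on a finger pad.
Only numpy, scipy, OpenCV 4.12 (cv2) and the standard library are available. Lean on these libraries where they do the work, as an engineer would, in place of code of your own. Each camera call takes 0.05 s, during which the arm holds its last target. There are 200 camera calls.

## Working session

There is one attempt and no reset: what is moved stays moved. The work goes in short steps, Python scripts to look and compute and a tool call to move; the robot and the scene stay as the last step left them, time stands still between calls to the robot, and variables do not carry over. Pictures are saved under pics/ and viewed, at most 10 in all, crops included, and the job is handed in when it is done.

Besides the shell and the picture viewer there is one more tool, called after ">>>" as name(argument=value, ...), one argument or row to a line, values as JSON. carry_out: Moves the arm, as the interface text tells. Its arguments: {"type":"object","properties":{"moves":{"type":"array","items":{"type":"object","properties":{"tx":{"type":"number","minimum":-1,"maximum":1},"ty":{"type":"number","minimum":-1,"maximum":1},"tz":{"type":"number","minimum":-1,"maximum":1},"wx":{"type":"number","minimum":-1,"maximum":1},"wy":{"type":"number","minimum":-1,"maximum":1},"wz":{"type":"number","minimum":-1,"maximum":1},"jaw":{"type":"number"}}}},"force":{"type":"number"}},"required":["moves"]}

```bash
mkdir -p pics
python3 - <<'E'
from station import env
import cv2,numpy as np
for n in("side","top"):
    cv2.imwrite(f"pics/{n}0.png",env.get_image(n)[:,:,::-1])
    m=env.camera_model(n); print(n,{k:(np.round(v,4).tolist()) for k,v in m.items()})
s=env.sense();print(s)
E
```

```text
side {'fx': 508.7306, 'fy': 508.7306, 'cx': 281.1686, 'cy': 204.5345, 'k1': 0.0509, 'pose': [[-0.9531, -0.1524, 0.2616, 0.3942], [-0.3027, 0.4959, -0.8139, 0.5116], [-0.0057, -0.8549, -0.5187, 0.5058], [0.0, 0.0, 0.0, 1.0]]}
top {'fx': 523.0724, 'fy': 523.0724, 'cx': 285.8616, 'cy': 226.6761, 'k1': 0.0287, 'pose': [[-0.0227, -0.977, 0.212, 0.3915], [-0.9997, 0.0234, 0.0008, -0.2053], [-0.0057, -0.2119, -0.9773, 1.1019], [0.0, 0.0, 0.0, 1.0]]}
{'clock': 0.1, 'joints': array([ 9.56001947e-01,  3.42639450e-01,  1.52485256e+00, -9.56849020e-06,
        1.27538158e+00, -1.45983242e-01]), 'qd': array([ 0.00112091, -0.00157202, -0.00349231, -0.00064788,  0.00077377,
        0.00022363]), 'tau': array([ 1.88012462e-03, -4.34449446e+01, -2.46490699e+01, -2.55445457e-04,
        4.68948099e-03,  2.67652678e-05]), 'eef_pos': array([0.23700502, 0.46811575, 0.24172656]), 'tool_rot': array([-7.29568668e-01, -3.05522435e+00,  1.87332621e-03]), 'ft_force': array([-0.84601684, -0.07715812, -0.42799433]), 'wrist_torque': array([ 0.05614064, -0.00159992,  0.01025612]), 'finger_force': 0.0, 'gripper_width': 0.08552993230985101}
```

View pics/side0.png

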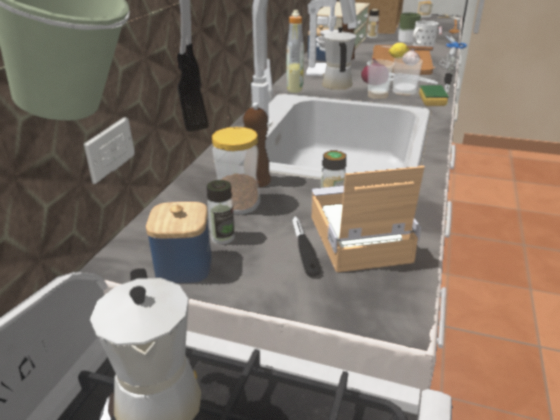

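View pics/top0.png

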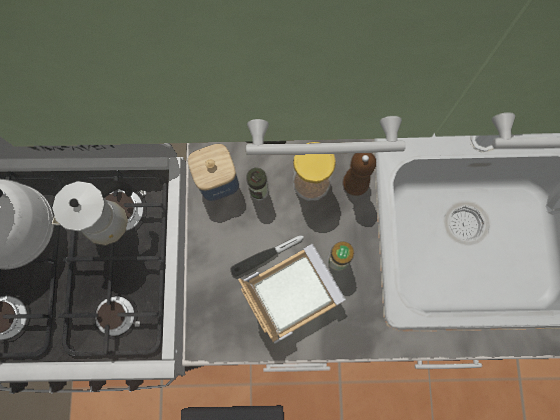

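Both views show the box near top pixel (292,292) with its flap standing near upright at the left end (about (262,315)), and the lip at (325,275). The pepper jar is at (342,252) and the peeler at (268,257). I'll enlarge the box next.

Run:
```python
import cv2
a=cv2.imread("pics/top0.png")[225:350,215:375];cv2.imwrite("pics/t1.png",cv2.resize(a,None,fx=4.5,fy=4.5,interpolation=cv2.INTER_CUBIC))
a=cv2.imread("pics/side0.png")[140:285,280:430];cv2.imwrite("pics/s1.png",cv2.resize(a,None,fx=4,fy=4,interpolation=cv2.INTER_CUBIC))
```

```text
(no output)
```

View pics/t1.png

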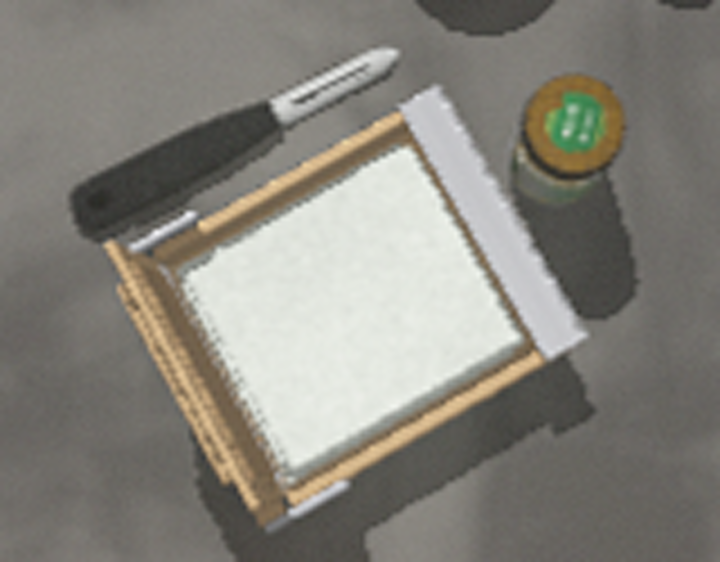

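View pics/s1.png

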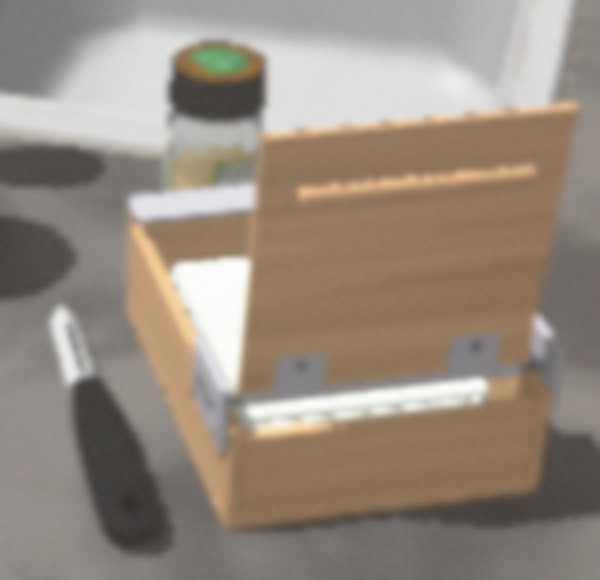

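The crops show the lip corners at about (400,105), (438,85), (588,337), (545,360) in the top crop. In the side crop the flap's free edge runs (265,137)-(577,103), the ridge (300,193)-(535,170), and the box bottom corners are (230,527), (535,490). I'll fit the pose from these.

```bash
cat > h.py <<'E'
import numpy as np
from station import env
from scipy.spatial.transform import Rotation as R
from scipy.optimize import least_squares
def proj(m,P,T=None):
    T=np.array(m["pose"] if T is None else T); c=(np.asarray(P)-T[:3,3])@T[:3,:3]
    s=c[:,:2]/c[:,2:]; s=s*(1+m["k1"]*(s**2).sum(1,keepdims=True))
    return s*[m["fx"],m["fy"]]+[m["cx"],m["cy"]]
def box2w(p,P):
    c,s=np.cos(p[2]),np.sin(p[2]); return np.asarray(P)@np.array([[c,-s,0],[s,c,0],[0,0,1]]).T+[p[0],p[1],0]
def flap(a,pin,r,y,n):  # point r along flap, n out of outer face, box frame
    y=np.asarray(y,float); o=np.ones_like(y)
    return np.c_[o*(-.066+pin+r*np.cos(a)-n*np.sin(a)),y,o*(.052+r*np.sin(a)+n*np.cos(a))]
E
python3 - <<'E'
from h import *
T=(np.array([[400,105],[438,85],[588,337],[545,360]])+.5)/4.5-.5+[215,225]
S=(np.array([[265,137],[577,103],[300,195],[535,172],[230,527],[535,490]])+.5)/4-.5+[280,140]
mt,ms=env.camera_model("top"),env.camera_model("side")
def f(p):
    L=box2w(p,[[.064,.065,.0605],[.083,.065,.0605],[.083,-.065,.0605],[.064,-.065,.0605]])
    Q=np.r_[flap(p[3],.001,.121,[.059,-.059],.002),flap(p[3],.001,.09,[.045,-.045],.003),[[-.0815,.069,0],[-.0815,-.069,0]]]
    return np.r_[(proj(mt,L)-T).ravel(),(proj(ms,box2w(p,Q))-S).ravel()]
r=least_squares(f,[.35,-.2,-1.2,1.6]);p=r.x;print(p,np.degrees(p[2]),r.fun.round(1))
print("yaw axes",np.cos(p[2]),np.sin(p[2]))
print("edge,ridge",box2w(p,flap(p[3],.001,.121,[0],.002)),box2w(p,flap(p[3],.001,.092,[0],.002)))
print(R.from_rotvec(env.sense()["tool_rot"]).as_matrix().round(3))
J=proj(mt,[[.45,-.3,.105]]);print(J)
E
```

```text
[ 0.48556415 -0.21477351 -1.0712309   1.63058722] -61.37700962913924 [ 0.4 -0.4  0.  -0.5  0.2 -0.4  1.5 -0.7 -0.  -1.6  1.1 -0.9 -0.9  1.8
 -0.7  1.4 -2.6  1.4  4.2  0.1]
yaw axes 0.47904411679567843 -0.877790825973619
edge,ridge [[ 0.45000623 -0.14961789  0.17266427]] [[ 0.45083637 -0.15113902  0.14371609]]
[[-0.892  0.452 -0.001]
 [ 0.452  0.892 -0.001]
 [ 0.    -0.001 -1.   ]]
[[338.44999146 307.25443789]]
```

>>> carry_out(
  moves=[
    {"tx": -0.93, "ty": -0.93, "wz": 0.383, "jaw": -1},
    {"tx": -0.93, "ty": -0.93, "wz": 0.383, "jaw": -1},
    {"tx": -0.93, "ty": -0.93, "wz": 0.383, "jaw": -1},
    {"tx": -0.93, "ty": -0.93, "wz": 0.383, "jaw": -1},
    {"tx": -0.93, "ty": -0.93, "wz": 0.383, "jaw": -1},
  ],
)

```text
validation failed for argument at $.mo...
```

```bash
cat >> h.py <<'E'
BP=np.array([.4856,-.2148,-1.0712])
def go(bx,by,tipz):
    s=env.sense();M=R.from_rotvec(s["tool_rot"]).as_matrix()
    t=box2w(BP,[[bx,by,tipz+.011]])[0]; d=(t-s["eef_pos"])@M
    c,sn=np.cos(BP[2]),np.sin(BP[2]); W=np.array([[-c,-sn,0],[-sn,c,0],[0,0,-1]]).T
    W=np.c_[[-c,-sn,0],[-sn,c,0],[0,0,-1]]
    w=R.from_matrix(M.T@W).as_rotvec()
    b=s["eef_pos"]-[BP[0],BP[1],0]; print("tip in box",[round(v,4) for v in (b[0]*c+b[1]*sn,-b[0]*sn+b[1]*c,b[2]-.011)])
    print("t",(d/.15).round(3),"w",(w/(np.pi/2)).round(3),s["clock"],s["ft_force"].round(2))
E
python3 -c "
from h import *
go(-.105,0,.23)"
```

```text
tip in box [np.float64(-0.7185), np.float64(0.109), np.float64(0.2307)]
t [-2.959 -2.916  0.008] w [-0.001  0.     0.383] 0.1 [-0.85 -0.08 -0.43]
```

>>> carry_out(
  moves=[
    {"tx": -0.93, "ty": -0.93, "tz": 0, "wx": 0, "wy": 0, "wz": 0.38, "jaw": -1},
    {"tx": -0.93, "ty": -0.93, "tz": 0, "wx": 0, "wy": 0, "wz": 0.38, "jaw": -1},
    {"tx": -0.93, "ty": -0.93, "tz": 0, "wx": 0, "wy": 0, "wz": 0.38, "jaw": -1},
    {"tx": -0.93, "ty": -0.93, "tz": 0, "wx": 0, "wy": 0, "wz": 0.38, "jaw": -1},
    {"tx": -0.93, "ty": -0.93, "tz": 0, "wx": 0, "wy": 0, "wz": 0.38, "jaw": -1},
  ],
  force=20,
)

```text
clock: 0.52
eef_pos: [0.2985, 0.2783, 0.242]
tool_rot: [1.605, 2.701, -0.002]
ft_force: [1.1, -0.3, 0.0]
gripper_width: 0.026
finger_force: 0.0
```

>>> carry_out(
  moves=[
    {"tx": -1, "ty": -0.2, "tz": 0, "wx": 0, "wy": 0, "wz": 0, "jaw": -1},
    {"tx": -1, "ty": -0.2, "tz": 0, "wx": 0, "wy": 0, "wz": 0, "jaw": -1},
    {"tx": -1, "ty": -0.2, "tz": 0, "wx": 0, "wy": 0, "wz": 0, "jaw": -1},
    {"tx": -1, "ty": -0.2, "tz": 0, "wx": 0, "wy": 0, "wz": 0, "jaw": -1},
  ],
)

```text
clock: 0.85
eef_pos: [0.3451, 0.1324, 0.2422]
tool_rot: [1.597, 2.705, -0.001]
ft_force: [1.1, 1.0, -1.1]
gripper_width: -0.0002
finger_force: 0.0
```

>>> carry_out(
  moves=[
    {"tx": -1, "ty": -0.2, "tz": 0, "wx": 0, "wy": 0, "wz": 0, "jaw": -1},
    {"tx": -1, "ty": -0.2, "tz": 0, "wx": 0, "wy": 0, "wz": 0, "jaw": -1},
    {"tx": -1, "ty": -0.2, "tz": 0, "wx": 0, "wy": 0, "wz": 0, "jaw": -1},
    {"tx": -1, "ty": -0.2, "tz": 0, "wx": 0, "wy": 0, "wz": 0, "jaw": -1},
  ],
)

```text
clock: 1.18
eef_pos: [0.3917, -0.0138, 0.2422]
tool_rot: [1.598, 2.704, -0.001]
ft_force: [0.7, 1.3, 0.1]
gripper_width: -0.0005
finger_force: 0.0
```

```bash
python3 -c "
from h import *
go(-.11,0,.12)"
```

```text
tip in box [np.float64(-0.2214), np.float64(0.0139), np.float64(0.2312)]
t [-0.742 -0.096  0.742] w [-0.     0.     0.002] 1.1833 [0.65 1.26 0.13]
```

>>> carry_out(
  moves=[
    {"tx": -0.7, "ty": -0.1, "tz": 0.74, "wx": 0, "wy": 0, "wz": 0, "jaw": -1},
    {"tx": -0.7, "ty": -0.1, "tz": 0.74, "wx": 0, "wy": 0, "wz": 0, "jaw": -1},
    {"tx": -0.7, "ty": -0.1, "tz": 0.74, "wx": 0, "wy": 0, "wz": 0, "jaw": -1},
    {"tx": -0.7, "ty": -0.1, "tz": 0.74, "wx": 0, "wy": 0, "wz": 0, "jaw": -1},
    {"tx": -0.7, "ty": -0.1, "tz": 0.74, "wx": 0, "wy": 0, "wz": 0, "jaw": -1},
  ],
)

```text
clock: 1.6
eef_pos: [0.4279, -0.112, 0.1274]
tool_rot: [-1.597, -2.698, 0.002]
ft_force: [-1.4, 1.1, -0.4]
gripper_width: 0.0002
finger_force: 0.0
```

```bash
python3 -c "
from h import *
import cv2
go(-.083,0,.125)
a=env.get_image('side')[60:285,250:470,::-1];b=env.get_image('top')[200:350,200:375,::-1]
cv2.imwrite('pics/c2.png',np.hstack([cv2.resize(a,(440,450)),cv2.resize(b,(350,450))[:, :350]]))"
```

```text
tip in box [np.float64(-0.1179), np.float64(-0.0014), np.float64(0.1164)]
t [-0.232  0.008 -0.059] w [-0.003 -0.003  0.001] 1.6 [-1.44  1.1  -0.4 ]
```

View pics/c2.png

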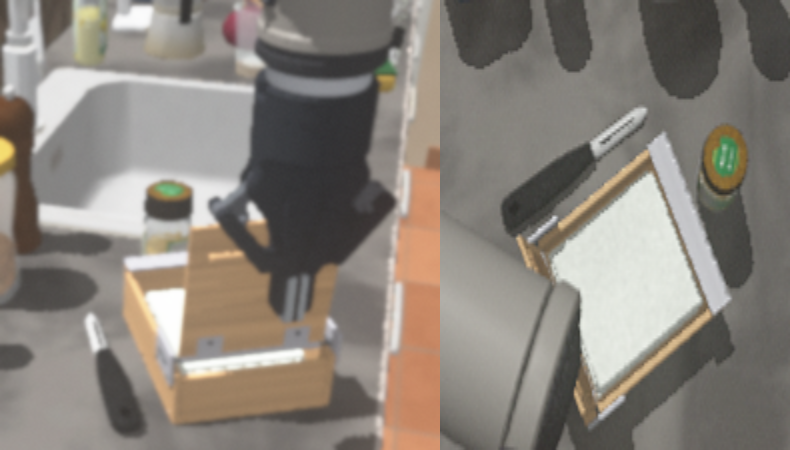

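The side view shows the closed fingertips at about (290,318), just behind the outer face of the flap, and the flap and objects have not moved.

>>> carry_out(
  moves=[
    {"tx": -0.12, "ty": 0, "tz": -0.05, "wx": 0, "wy": 0, "wz": 0, "jaw": -1},
    {"tx": -0.15, "ty": 0, "tz": -0.05, "wx": 0, "wy": 0, "wz": 0, "jaw": -1},
  ],
)

```text
clock: 1.87
eef_pos: [0.4416, -0.1302, 0.1409]
tool_rot: [1.592, 2.703, 0.001]
ft_force: [0.3, -0.1, 1.0]
gripper_width: -0.0001
finger_force: 0.0
```

```bash
python3 -c "
from h import *
go(-.083,0,.125)"
```

```text
tip in box [np.float64(-0.0954), np.float64(0.0019), np.float64(0.1299)]
t [-0.082 -0.013  0.033] w [0.002 0.002 0.004] 1.8667 [ 0.32 -0.06  0.96]
```

>>> carry_out(
  moves=[
    {"tx": -0.12, "ty": 0, "tz": 0, "wx": 0, "wy": 0, "wz": 0, "jaw": -1},
    {"tx": -0.18, "ty": 0, "tz": 0.01, "wx": 0, "wy": 0, "wz": 0, "jaw": -1},
    {"tx": -0.24, "ty": 0, "tz": 0.02, "wx": 0, "wy": 0, "wz": 0, "jaw": -1},
    {"tx": -0.3, "ty": 0, "tz": 0.04, "wx": 0, "wy": 0, "wz": 0, "jaw": -1},
    {"tx": -0.36, "ty": 0, "tz": 0.065, "wx": 0, "wy": 0, "wz": 0, "jaw": -1},
  ],
)

```text
clock: 2.28
eef_pos: [0.4663, -0.1769, 0.1291]
tool_rot: [1.595, 2.706, 0.0]
ft_force: [-0.7, 0.2, 0.1]
gripper_width: -0.0003
finger_force: 0.2
```

```bash
python3 -c "
from h import *
import cv2
go(-.0244,0,.1065)
a=env.get_image('side')[60:285,250:470,::-1]
cv2.imwrite('pics/c3.png',cv2.resize(a,(586,600)))"
```

```text
tip in box [np.float64(-0.0425), np.float64(0.0012), np.float64(0.1181)]
t [-0.121 -0.009  0.077] w [0.    0.    0.004] 2.2833 [-0.7   0.22  0.07]
```

View pics/c3.png

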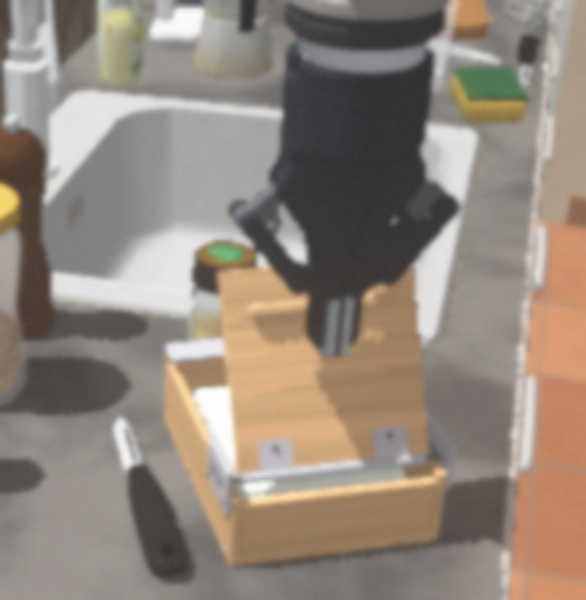

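The flap is folding at about 60° with the fingertip at (337,350) just behind the ridge, and the box is undisturbed.

>>> carry_out(
  moves=[
    {"tx": -0.06, "ty": 0, "tz": 0.035, "wx": 0, "wy": 0, "wz": 0, "jaw": -1},
    {"tx": -0.11, "ty": 0, "tz": 0.075, "wx": 0, "wy": 0, "wz": 0, "jaw": -1},
    {"tx": -0.15, "ty": 0, "tz": 0.12, "wx": 0, "wy": 0, "wz": 0, "jaw": -1},
    {"tx": -0.19, "ty": 0, "tz": 0.178, "wx": 0, "wy": 0, "wz": 0, "jaw": -1},
    {"tx": -0.22, "ty": 0, "tz": 0.24, "wx": 0, "wy": 0, "wz": 0, "jaw": -1},
  ],
)

```text
clock: 2.75
eef_pos: [0.4824, -0.2063, 0.0921]
tool_rot: [1.596, 2.706, 0.0]
ft_force: [1.0, -0.6, 0.9]
gripper_width: -0.0003
finger_force: 0.3
```

>>> carry_out(
  moves=[
    {"tx": -0.025, "ty": 0, "tz": 0.06, "wx": 0, "wy": 0, "wz": 0, "jaw": -1},
    {"tx": -0.03, "ty": 0, "tz": 0.11, "wx": 0, "wy": 0, "wz": 0, "jaw": -1},
    {"tx": -0.03, "ty": 0, "tz": 0.15, "wx": 0, "wy": 0, "wz": 0, "jaw": -1},
    {"tx": -0.03, "ty": 0, "tz": 0.17, "wx": 0, "wy": 0, "wz": 0, "jaw": -1},
  ],
)

```text
clock: 3.08
eef_pos: [0.4837, -0.2092, 0.0663]
tool_rot: [-1.595, -2.705, -0.0]
ft_force: [-0.2, 0.2, 1.4]
gripper_width: -0.0
finger_force: 0.3
```

```bash
python3 -c "
from h import *
import cv2
go(0,0,.054)
a=env.get_image('side')[120:285,290:470,::-1]
cv2.imwrite('pics/c4.png',cv2.resize(a,(654,600)))
go(0,0,.054)"
```

```text
tip in box [np.float64(-0.0058), np.float64(0.001), np.float64(0.0553)]
t [-0.039 -0.007  0.009] w [-0.    -0.001  0.003] 3.0833 [-0.19  0.21  1.37]
tip in box [np.float64(-0.006), np.float64(0.0009), np.float64(0.0553)]
t [-0.04  -0.006  0.009] w [-0.001 -0.001  0.004] 3.1333 [ 0.21 -0.09  0.11]
```

View pics/c4.png

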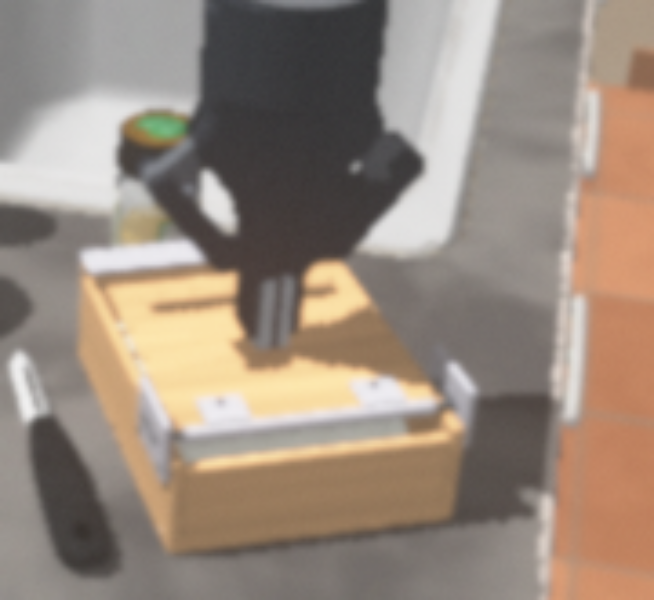

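The flap lies almost flat, with the fingertip at (270,345) resting behind the ridge and the lip clear ahead of the flap's edge. Next: press lightly, then slide.

>>> carry_out(
  moves=[
    {"tx": 0, "ty": 0, "tz": 0.015, "wx": 0, "wy": 0, "wz": 0, "jaw": -1},
    {"tx": 0, "ty": 0, "tz": 0.015, "wx": 0, "wy": 0, "wz": 0, "jaw": -1},
  ],
)

```text
clock: 3.3
eef_pos: [0.484, -0.2093, 0.0652]
tool_rot: [-1.595, -2.706, -0.0]
ft_force: [-0.5, -0.7, 0.7]
gripper_width: 0.0001
finger_force: 0.1
```

>>> carry_out(
  moves=[
    {"tx": -0.03, "ty": -0.003, "tz": 0, "wx": 0, "wy": 0, "wz": 0, "jaw": -1},
    {"tx": -0.05, "ty": -0.006, "tz": 0, "wx": 0, "wy": 0, "wz": 0, "jaw": -1},
    {"tx": -0.07, "ty": -0.006, "tz": 0, "wx": 0, "wy": 0, "wz": 0, "jaw": -1},
    {"tx": -0.085, "ty": -0.006, "tz": 0, "wx": 0, "wy": 0, "wz": 0, "jaw": -1},
    {"tx": -0.1, "ty": -0.006, "tz": 0, "wx": 0, "wy": 0, "wz": 0, "jaw": -1},
  ],
)

```text
clock: 3.72
eef_pos: [0.4908, -0.2235, 0.0654]
tool_rot: [1.596, 2.706, 0.0]
ft_force: [0.2, 1.0, 0.8]
gripper_width: 0.0
finger_force: 0.3
```

```bash
python3 -c "
from h import *
go(.030,0,.054)"
```

```text
tip in box [np.float64(0.0101), np.float64(0.0004), np.float64(0.0544)]
t [-0.133 -0.003  0.003] w [0.    0.    0.003] 3.7167 [0.24 1.03 0.75]
```

>>> carry_out(
  moves=[
    {"tx": -0.01, "ty": 0, "tz": 0.008, "wx": 0, "wy": 0, "wz": 0, "jaw": -1},
    {"tx": -0.025, "ty": 0, "tz": 0.008, "wx": 0, "wy": 0, "wz": 0, "jaw": -1},
    {"tx": -0.04, "ty": 0, "tz": 0.008, "wx": 0, "wy": 0, "wz": 0, "jaw": -1},
    {"tx": -0.055, "ty": 0, "tz": 0.008, "wx": 0, "wy": 0, "wz": 0, "jaw": -1},
    {"tx": -0.07, "ty": 0, "tz": 0.008, "wx": 0, "wy": 0, "wz": 0, "jaw": -1},
  ],
)

```text
clock: 4.13
eef_pos: [0.4957, -0.2324, 0.0642]
tool_rot: [-1.596, -2.706, -0.0]
ft_force: [-0.5, 2.5, 4.0]
gripper_width: -0.0
finger_force: 2.0
```

>>> carry_out(
  moves=[
    {"tx": -0.015, "ty": 0, "tz": 0, "wx": 0, "wy": 0, "wz": 0, "jaw": -1},
    {"tx": -0.03, "ty": 0, "tz": 0, "wx": 0, "wy": 0, "wz": 0, "jaw": -1},
    {"tx": -0.045, "ty": 0, "tz": 0, "wx": 0, "wy": 0, "wz": 0, "jaw": -1},
    {"tx": -0.06, "ty": 0, "tz": 0, "wx": 0, "wy": 0, "wz": 0, "jaw": -1},
  ],
)

```text
clock: 4.47
eef_pos: [0.5, -0.2403, 0.0641]
tool_rot: [-1.596, -2.706, -0.0]
ft_force: [-2.8, 2.7, 4.2]
gripper_width: 0.0
finger_force: 2.2
```

```bash
python3 -c "
from h import *
import cv2
go(.030,0,.054)
a=env.get_image('side')[120:285,290:470,::-1]
cv2.imwrite('pics/c5.png',cv2.resize(a,(654,600),interpolation=cv2.INTER_CUBIC))"
```

```text
tip in box [np.float64(0.0293), np.float64(0.0004), np.float64(0.0531)]
t [-0.005 -0.003 -0.006] w [-0.    -0.     0.003] 4.4667 [-2.83  2.72  4.23]
```

View pics/c5.png

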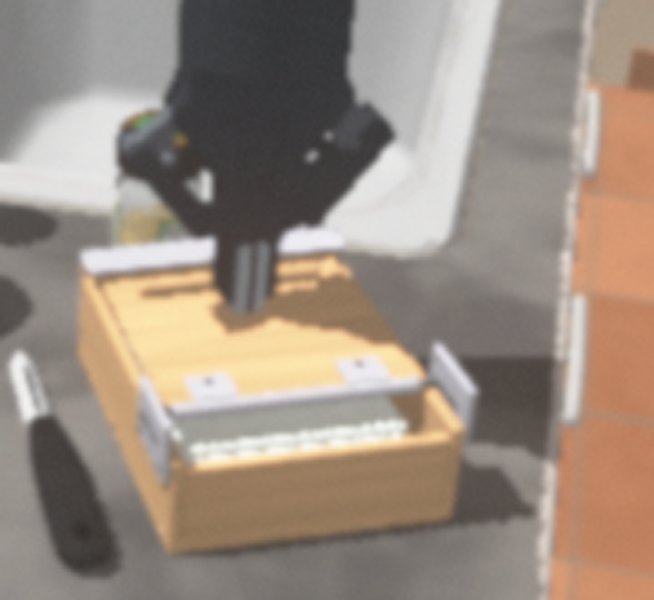

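The flap has moved forward (hinge rod now about (300,397), formerly (310,415)) and the box is in place. I'll push on until it meets the stop.

>>> carry_out(
  moves=[
    {"tx": -0.012, "ty": 0, "tz": 0, "wx": 0, "wy": 0, "wz": 0, "jaw": -1},
    {"tx": -0.024, "ty": 0, "tz": 0, "wx": 0, "wy": 0, "wz": 0, "jaw": -1},
  ],
)

```text
clock: 4.68
eef_pos: [0.5017, -0.2433, 0.064]
tool_rot: [-1.596, -2.706, -0.0]
ft_force: [-2.8, 5.0, 4.1]
gripper_width: 0.0001
finger_force: 4.2
```

>>> carry_out(
  moves=[
    {"tx": -0.01, "ty": 0, "tz": 0, "wx": 0, "wy": 0, "wz": 0, "jaw": -1},
    {"tx": -0.01, "ty": 0, "tz": 0, "wx": 0, "wy": 0, "wz": 0, "jaw": -1},
  ],
)

```text
clock: 4.85
eef_pos: [0.5018, -0.2433, 0.0637]
tool_rot: [-1.594, -2.703, -0.002]
ft_force: [-3.5, 7.1, 5.1]
gripper_width: 0.0002
finger_force: 5.8
```

The force rose without motion, so the stop is reached. Back off and lift away.

>>> carry_out(
  moves=[
    {"tx": 0.015, "ty": 0, "tz": -0.01, "wx": 0, "wy": 0, "wz": 0, "jaw": -1},
    {"tx": 0.03, "ty": 0, "tz": -0.05, "wx": 0, "wy": 0, "wz": 0, "jaw": -1},
    {"tx": 0.1, "ty": 0, "tz": -0.25, "wx": 0, "wy": 0, "wz": 0, "jaw": -1},
    {"tx": 0.3, "ty": 0, "tz": -0.5, "wx": 0, "wy": 0, "wz": 0, "jaw": -1},
    {"tx": 0.5, "ty": 0, "tz": -0.75, "wx": 0, "wy": 0, "wz": 0, "jaw": -1},
  ],
)

```text
clock: 5.27
eef_pos: [0.4698, -0.1862, 0.1675]
tool_rot: [1.598, 2.705, -0.0]
ft_force: [1.6, 0.1, 0.3]
gripper_width: -0.0004
finger_force: 0.0
```

>>> carry_out(
  moves=[
    {"tx": 0.3, "ty": 0, "tz": -0.2, "wx": 0, "wy": 0, "wz": 0, "jaw": -1},
    {"tx": 0.6, "ty": 0, "tz": -0.4, "wx": 0, "wy": 0, "wz": 0, "jaw": -1},
    {"tx": 1, "ty": 0, "tz": -0.4, "wx": 0, "wy": 0, "wz": 0, "jaw": -1},
    {"tx": 1, "ty": 0, "tz": -0.4, "wx": 0, "wy": 0, "wz": 0, "jaw": -1},
    {"tx": 1, "ty": 0, "tz": -0.4, "wx": 0, "wy": 0, "wz": 0, "jaw": -1},
  ],
)

```text
clock: 5.68
eef_pos: [0.3947, -0.0507, 0.2283]
tool_rot: [1.591, 2.708, 0.002]
ft_force: [-1.0, -0.9, 0.8]
gripper_width: -0.0001
finger_force: 0.0
```

```bash
python3 -c "
from h import *
import cv2
b=env.get_image('top')[225:350,215:375,::-1];a=env.get_image('side')[140:285,280:430,::-1]
cv2.imwrite('pics/c6.png',np.hstack([cv2.resize(a,(414,400),interpolation=2),cv2.resize(b,(386,400),interpolation=2)]))"
```

```text
(no output)
```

View pics/c6.png

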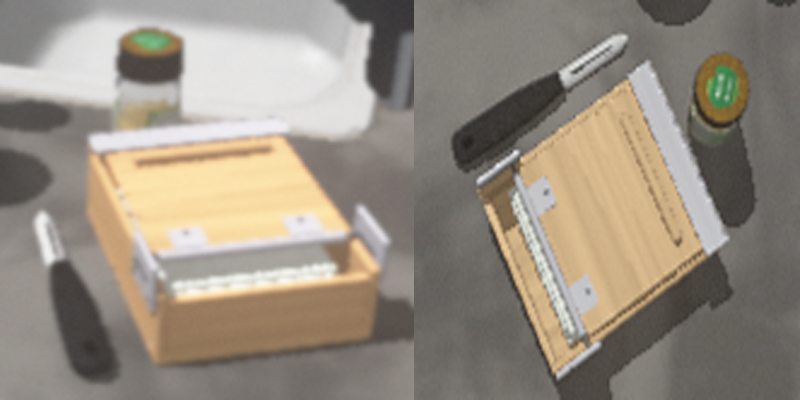

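The flap lies flat and stays shut untouched. Its edge is under the lip (top-view lip at (680,155)), with the ridge near the lip, and the box and the things around it are in place.

```bash
python3 -c "
from station import env
print(env.finish_job())"
```

```text
the job is handed in; nothing more can be done
None
```

The flap is folded flat, pushed forward to its stop and tucked under the metal lip; it stayed shut untouched with the box in place, and I handed the job in at about 6 s (the judge's verdict was not shown).

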